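Hang the setting spanner on its keyhole peg

TASK

The crimping press has been set up, so put the flat setting spanner back on the sloped tool board: pass its keyhole over the head of the empty peg so that it lies flat on the board with its grip in the gap of the keeper rail, then move it down the slope until the peg's neck is fully home in the narrow slot (the fingers do not fit in the gap, so give its top end a push), and leave it resting there. Leave the gauge on the other peg, the oil bottle and the wire spool where they are.

Things in the scene. Friction and masses are not known exactly. Their poses are not given: they have to be found in the camera images.
- spanner: Flat steel spanner, 180 long (x), 8 thick, about 0.25 kg, lying flat. Origin: mid length and width, on the underside; x points to its keyhole end, z out of its upper face. Key plate x 33 to 90, 44 wide. Black plastic grip x -58 to 30, 26 wide, top 20 above the underside. Open jaw x -90 to -60, 44 wide.
- hole (a point): Centre of the spanner's keyhole window, on the underside, at spanner x 53.5; spanner's axes. The keyhole goes right through: a square window 19 x 19 (spanner x 43 to 62) that narrows through slanted corners (x 62 to 66.5) into a slot 10 wide, closed at x 80.
- slot (a point): Point in the spanner's narrow slot, on the underside, where the peg's axis lies when the neck is home against the slot's closed end (76.5 along the spanner's x from its origin). Spanner's axes.
- board: Green tool board, black rubber face (grippy), fixed, 260 wide (y), sloped 30 degrees, facing the robot. Two headed pegs 130 apart on a line across its face, 125 above the bench; face runs 65 above and 200 below that line. A white keeper rail 22 high crosses 62 to 105 below it, with a 46 gap below each peg (too tight for fingers). Origin: on the bench under mid-line; x level, to the rear.
- peg_a_seat (a point): Middle of the cross slot of the EMPTY peg (left or right, varies), on the board's face. z: out along the peg, 30 degrees off vertical, leaning to the robot; x up the slope; y across. The stiff peg stands anywhere to 7 either way along y (not told: look or feel for it). Neck 7 diameter to z 12, head 16 diameter to z 18, bevelled. Hung home, the spanner's axes agree with these.
- peg_b_seat (a point): Root of the other, like peg, on which the gauge hangs; same axes.
- gauge: Bystander: flat steel gauge plate, 40 wide, 69 long, 6 thick, hanging on the other peg against the board. Origin at that peg's root; body z vertical.
- oil: Bystander: white oil bottle, 52 diameter, 130 high, standing. Origin under its middle.
- spool: Bystander: empty white wire spool, 64 diameter, 45 high, standing. Origin under its middle.
Not all that is in view belongs to the job. There is more than one size of the spanner; the one meant has the size given above.

How it is judged:
By the outcome, as a careful person would: the job done as asked, in the order asked, and still so for the second after the job is handed in, with the robot touching nothing.
It also fails if it takes over 67 s, if anything falls off the work surface, if the arm or the gripper's body presses on something with over 40 N, if the wrist force passes 120 N, or if a joint passes its speed limit or range.

ROBOT

A 7-joint arm with a two-finger parallel gripper is mounted at the origin on the work surface. World frame = base frame: x ahead of the robot, y to its left, z up, the work surface at z = 0. Lengths are in m, angles in degrees, forces in N, time in s.
With the tool pointing down it reaches from about 0.425 to 0.875 m from the base axis. Payload 8.4 kg.
Tool frame: the origin (TCP) lies at the very end of the fingers, on their centre line; the grasp point (between the pads) lies 19 mm behind it (tcp_to_grasp is the distance from the TCP to the grasp point, in m); z points along the fingers, y is the line along which they close (so a half turn about z gives the same grasp; the last joint's range is limited). The gripper opens to 87 mm and grips with 3 to 60 N. Pads are 19 mm wide; open, the fingers measure 117 mm over their backs; the gripper's body (75 mm by 190 mm) begins 51 mm behind the grasp point.
Start: joints at [-70.485, 19.091, 2.286, 83.961, -0.768, 76.965, -3.352], TCP at [0.277, 0.588, 0.223] pointing down, gripper open.
Joint ranges: [-147.57, 147.57], [-21.85, 119.76], [-74.77, 79.35], [14.55, 137.4], [-85.83, 265.84], [4.83, 119.75], [-152.11, 152.11]. Speed limits (degrees/s): [127.2, 127.2, 159.86, 159.86, 180, 180, 180].

INTERFACE

Orientations are given as [roll, pitch, yaw] about the fixed x, y, z axes, in that order (R = Rz(yaw) Ry(pitch) Rx(roll)).
In Python, from bench import * gives the robot as it stands.
- The arm moves only by the tool arm_command, never from a script. Its argument "steps" is a list of rows, each a list of 3 entries, a list of its own where there are three numbers: the shift along the tool's x, y, z in mm, then the turn, a rotation vector about the tool's x, y, z in degrees, then the opening in per cent of the stroke, from 0 (shut) to 100 (fully open). A call has 1 to 20 rows; each row shifts and turns the commanded pose from where the row before left it, along the tool's axes as they then stand; what a row does not reach is not made up. A row lasts 1/10 s, in which the tool goes at most 50 mm and 8.59 degrees, less where a joint would pass 70% of its speed; a pose out of reach is approached as far as the arm can. A call with a gripper value outside its range is refused whole. The fingers move at their own pace and stop on an object; "grip_force" is the grip in N (left out, the last holds). Time passes only in rows, so rows that do not move let the fingers close. It gives the time, the measured TCP pose, the force, the opening and the grip force at its end, in the units of the state.
- get_obs(): the state, without advancing time (a new reading comes with each control period).
- capture(name): name is "side" or "top"; returns the picture (400x640x3 uint8, red, green, blue); there is no depth.
- get_calibration(name): a dict with "fx", "fy", "cx", "cy" (pixels), "extrinsics" (4x4, takes a point from camera to world coordinates). Camera axes: x right, y down, z forward; pixel columns grow to the right and rows downward; lengths in m; the calibration is good to about 2 mm. A picture is of the moment at which its call begins. get_calibration takes no time and is no camera call.
- finish_job(): hands the job in; it is judged then, once.
The state is a dict: "time_s": time; "q": joint angles; "qd": joint speeds; "joint_efforts": joint torques, N m; "position": TCP position; "eef_rot": TCP orientation; "force": force on the tool from outside, world axes, zero at the start; "ft_torque": the same for the moment, N m; "gripper_width": opening from 0.0 (shut) to 1.0 (fully open); "finger_force": force on a finger pad.
Only numpy, scipy, OpenCV 4.12 (cv2) and the standard library are available. Lean on these libraries where they do the work, as an engineer would, in place of code of your own. Each camera call takes 0.05 s, during which the arm holds its last target. There are 200 camera calls.

## Working session

There is one attempt and no reset: what is moved stays moved. The work goes in short steps, Python scripts to look and compute and a tool call to move; the robot and the scene stay as the last step left them, time stands still between calls to the robot, and variables do not carry over. Pictures are saved under pics/ and viewed, at most 13 in all, crops included, and the job is handed in when it is done.

Besides the shell and the picture viewer there is one more tool, called after ">>>" by a JSON object that holds its "api" and its "payload". arm_command: Moves the arm, as the interface text tells. Its arguments: {"type":"object","properties":{"steps":{"type":"array"},"grip_force":{"type":"number"}},"required":["steps"]}

```bash
ls; mkdir -p pics
python3 - <<'E'
from bench import *
import cv2,numpy as np
for n in("top","side"):
    im=capture(n); cv2.imwrite(f"pics/{n}0.png",im[...,::-1]); c=get_calibration(n)
    print(n,c["fx"],c["fy"],c["cx"],c["cy"]);print(np.round(c["extrinsics"],4))
o=get_obs();print(o)
E
```

```text
pics
top 472.6118999429277 472.6118999429277 321.30900304563374 194.73196926387263
[[-0.019  -0.9849  0.1721  0.2823]
 [-0.9998  0.0197  0.0021 -0.0217]
 [-0.0054 -0.172  -0.9851  1.5706]
 [ 0.      0.      0.      1.    ]]
side 437.68650187301284 437.68650187301284 315.35823022908494 203.61406695469168
[[ 0.6884 -0.5568  0.4649 -0.0502]
 [-0.7253 -0.5353  0.4329 -0.5658]
 [ 0.0078 -0.6351 -0.7724  1.0967]
 [ 0.      0.      0.      1.    ]]
{'time_s': 0.1, 'q': array([-70.4855565 ,  19.12734821,   2.28459405,  84.00748316,
        -0.76910565,  76.96654916,  -3.35184982]), 'qd': array([ 0.0003693 , -0.05950194,  0.01334426, -0.13832879, -0.05255162,
       -0.09674939,  0.00126004]), 'joint_efforts': array([ 3.62468942e-03, -6.57810259e+01,  1.33936945e+00, -4.04699993e+01,
       -5.97119518e-02,  4.10415803e-02,  1.25339357e-04]), 'position': array([0.27656561, 0.58773538, 0.22173957]), 'eef_rot': array([-1.79913970e+02,  4.42125446e-03,  1.54800535e+02]), 'force': array([0.5869298 , 1.1063625 , 0.31247022]), 'ft_torque': array([ 0.03110927, -0.01254145, -0.02956224]), 'finger_force': 0.0, 'gripper_width': 1.003768620394838}
```

View pics/top0.png

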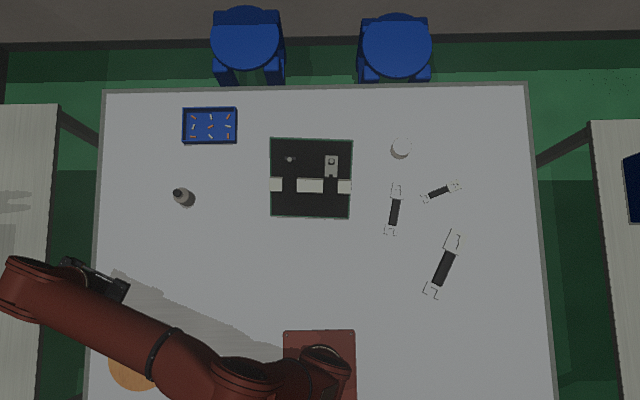

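View pics/side0.png

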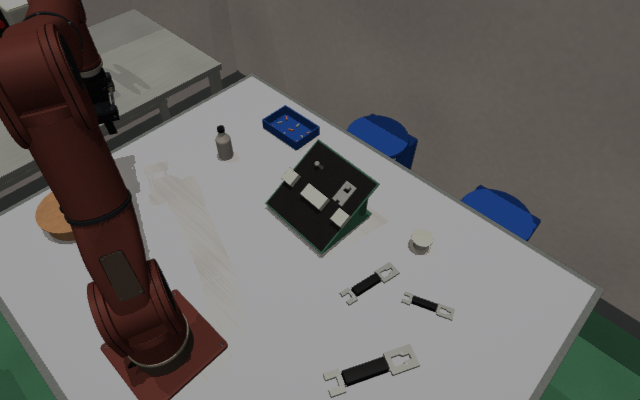

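Run:
```python
import cv2,numpy as np
t=cv2.imread("pics/top0.png");s=cv2.imread("pics/side0.png")
def crop(im,x,y,w,h,k): 
    c=cv2.resize(im[y:y+h,x:x+w],None,fx=k,fy=k,interpolation=cv2.INTER_CUBIC); return cv2.convertScaleAbs(c,alpha=1.5)
a=crop(t,375,175,40,66,9)   # 360x594
b=crop(s,335,255,70,55,6)  #420x330
c=crop(t,265,135,90,40,4.6667)
m=np.zeros((600,800,3),np.uint8)
m[:594,:360]=a;m[:330,370:790]=b;m[340:340+c.shape[0],370:370+c.shape[1]]=c
cv2.imwrite("pics/m1.png",m)
```

```text
(no output)
```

View pics/m1.png

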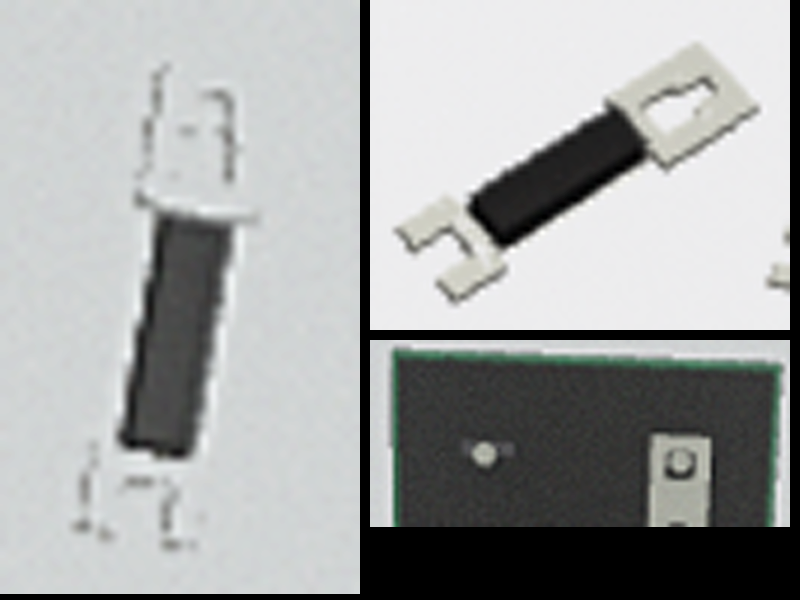

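The top view shows three spanners. The middle-sized one, with its grip near (394,209), is about 180 mm long and its keyhole points away from the robot. The empty peg is the left one, at about (289,159), and the gauge hangs on the right peg. Next I'll fit the poses numerically.

```bash
cat > h.py <<'E'
from bench import *
import cv2,numpy as np
from scipy.optimize import least_squares
from scipy.spatial.transform import Rotation as R
def proj(n,P):
    c=get_calibration(n);E=np.linalg.inv(c["extrinsics"]);p=np.atleast_2d(P)@E[:3,:3].T+E[:3,3]
    return np.c_[c["fx"]*p[:,0]/p[:,2]+c["cx"],c["fy"]*p[:,1]/p[:,2]+c["cy"]]
def ray(n,uv):
    c=get_calibration(n);E=c["extrinsics"];d=E[:3,:3]@[(uv[0]-c["cx"])/c["fx"],(uv[1]-c["cy"])/c["fy"],1]
    return E[:3,3],d
def onz(n,uv,z):
    o,d=ray(n,uv);return o+d*(z-o[2])/d[2]
def tri(us):  # dict name->uv
    A=[];b=[]
    for n,uv in us.items():
        o,d=ray(n,uv);d=d/np.linalg.norm(d);M=np.eye(3)-np.outer(d,d);A.append(M);b.append(M@o)
    return np.linalg.lstsq(np.vstack(A),np.hstack(b),rcond=None)[0]
def boxfit(imgs,rois,corners,x0,thr=90,up=4):
    # fit (x,y,yaw) of a dark box silhouette by soft mask overlap
    obs={}
    for n,(x,y,w,h) in rois.items():
        g=cv2.cvtColor(imgs[n],cv2.COLOR_BGR2GRAY)[y:y+h,x:x+w].astype(float)
        dark=np.percentile(g,3);bg=np.percentile(g,70);obs[n]=np.clip((bg-20-g)/(bg-20-dark-10),0,1)
    def f(p):
        r=[];W=R.from_euler('z',p[2]).apply(corners)+[p[0],p[1],0]
        for n,(x,y,w,h) in rois.items():
            q=(proj(n,W)-[x,y]+0.5)*8
            m=np.zeros((h*8,w*8),np.uint8);cv2.fillConvexPoly(m,cv2.convexHull(np.round(q*16).astype(np.int32)),255,shift=4)
            r.append((cv2.resize(m,(w,h),interpolation=cv2.INTER_AREA)/255.-obs[n]).ravel())
        return np.hstack(r)
    from scipy.optimize import minimize
    return minimize(lambda p:(f(p*[1,1,10])**2).sum(),np.array(x0)/[1,1,10],method='Nelder-Mead',options=dict(initial_simplex=[np.array(x0)/[1,1,10]+d for d in np.vstack([np.zeros(3),np.eye(3)*.006])],xatol=1e-5,fatol=1e-3))
E
python3 - <<'E'
from h import *
im={n:cv2.imread(f"pics/{n}0.png") for n in("top","side")}
g0=onz("top",(394,211.5),.02);print("grip rough",g0)
C=np.array([[x,y,z] for x in(-.058,.030) for y in(-.013,.013) for z in(.004,.02)])
for rois in({"top":(380,190,30,42)},{"side":(345,262,60,38)},{"top":(380,190,30,42),"side":(345,262,60,38)}):
    r=boxfit(im,rois,C,[g0[0]+.014,g0[1],-.12]);print(list(rois),r.x*[1,1,10*57.3],r.fun)
# board corners by dark hull
for n,(x,y,w,h) in {"top":(262,130,98,95),"side":(255,130,130,125)}.items():
    g=cv2.GaussianBlur(cv2.cvtColor(im[n],cv2.COLOR_BGR2GRAY),(0,0),.8)[y:y+h,x:x+w]
    hsv=cv2.cvtColor(im[n],cv2.COLOR_BGR2HSV)[y:y+h,x:x+w]
    m=((g<65)&(hsv[...,1]<90)).astype(np.uint8);k,l,s,_=cv2.connectedComponentsWithStats(m)
    i=[j for j in range(1,k) if s[j,4]>200];hu=cv2.convexHull(np.argwhere(np.isin(l,i))[:,::-1].astype(np.int32))
    e=.5
    while len(a:=cv2.approxPolyDP(hu,e,True))>4:e+=.25
    print(n,len(hu),(a[:,0]+[x,y]).tolist())
# heads
for n,rs in {"top":[(283,153,14,12),(324,153,14,12)],"side":[(311,156,14,14),(340,178,16,16)]}.items():
    for x,y,w,h in rs: print(n,x,y);print(cv2.cvtColor(im[n],cv2.COLOR_BGR2GRAY)[y:y+h,x:x+w])
E
```

```text
grip rough [ 0.49201875 -0.2577759   0.02      ]
['top'] [  0.50600966  -0.26167604 -12.43450488] 4.936538201434892
['side'] [  0.50396225  -0.26276463 -12.28443119] 18.241355341987376
['top', 'side'] [  0.50510509  -0.26230013 -12.39502413] 29.62883306793888
top 13 [[351, 142], [347, 217], [271, 213], [271, 139]]
side 16 [[376, 183], [322, 250], [267, 203], [317, 141]]
top 283 153
[[ 37  34  34  37  37  36  35  37  37  33  37  38  35  35]
 [ 36  32  36  34  35  38  36  35  36  34  33  35  36  34]
 [ 37  36  34  33  31  37  30  32  35  38  35  34  34  37]
 [ 35  40  48  43  41  38  44  39  35  37  37  37  34  35]
 [ 36  43  54  51  55  96 114  93  61  53  51  56  51  32]
 [ 35  42  55  59  95 115 115 115 100  43  57  58  53  33]
 [ 37  40  48  56 109 117 112 114 101  50  47  52  49  33]
 [ 36  35  36  37  78 122 121 117  88  29  31  36  35  34]
 [ 37  33  35  30  43  81  89  85  46  25  31  38  34  35]
 [ 36  38  34  34  35  33  42  44  27  30  35  34  34  36]
 [ 37  34  34  35  36  29  28  28  31  34  34  33  35  33]
 [ 36  37  39  37  33  38  36  31  37  37  31  35  32  35]]
top 32
[... 1940 characters left out ...]
 121  91  21  22  21  21  22]
 [ 21  19  34  82 125 126 114 123 123 127 126 116  43  22  21  21]
 [ 21  26  64 124 128 126 122 123 124 121 109 128 117  66  22  22]
 [ 22  53 124 127 127 117 124 124 123 118 112 128 128 121  91  21]
 [ 42 101 127 128 127 114 124 124 123 109  89 129 128 129 122  91]
 [ 80 124 129 124  92  66  94 107 107  78  52  94 129 128 128 120]
 [124 126 121  91  47  20  38  56  52  52  57 107 130 130 124  91]
 [126 127 121  73  20  12  14  17  17  39  85 126 129 126  92  44]
 [124 125 127 121  86  27  12  10  24  75 125 128 127 106  48  22]
 [126 124 125 126 124 112  27  16  60 124 128 126 107  59  22  21]
 [128 127 126 125 125 127 118  97 123 127 129 123  73  29  20  21]]
```

Run:
```python
from h import *
im={n:cv2.imread(f"pics/{n}0.png") for n in("top","side")}
def cen(n,x,y,w,h,t):
    g=cv2.cvtColor(im[n],cv2.COLOR_BGR2GRAY)[y:y+h,x:x+w].astype(float);g=np.clip(g-t,0,None)
    Y,X=np.mgrid[y:y+h,x:x+w];return np.array([(g*X).sum(),(g*Y).sum()])/g.sum()
a={"top":cen("top",286,156,7,7,62),"side":cen("side",313,160,7,6,55)}
b={"top":cen("top",329,159,4,4,60),"side":cen("side",344,184,6,5,70)}
print(a,b);pa=tri(a);print("head a",pa,[proj(n,pa)[0]-a[n] for n in a]);print("head b",tri({"top":(331,160.5),"side":(347.5,186)}))
cor={"top":[[351,142],[347.5,217],[271,214.5],[271,139]],"side":[[376.5,183],[322,250],[267,203],[317.5,141]]}
uv=[(.065,-.13),(-.2,-.13),(-.2,.13),(.065,.13)]
c,s=np.cos(np.pi/6),.5
F=lambda u,v,w:np.array([u*c-w*s,v,.125+u*s+w*c])
def res(p,ns):
    r=[]
    for n in ns:
        W=R.from_euler('z',p[2]).apply([F(*q,0) for q in uv])+[p[0],p[1],0];r.append((proj(n,W)-cor[n]).ravel())
    return np.hstack(r)
for ns in(["top"],["side"],["top","side"]):
    r=least_squares(res,[.68,0,0],args=(ns,),x_scale=[.1,.1,.1]);print(ns,r.x*[1,1,57.3],np.round(r.fun,1))
    for v in(.065,.065+.007,.065-.007): 
        W=R.from_euler('z',r.x[2]).apply(F(0,v,.016))+[*r.x[:2],0];print(v,W,[proj(n,W)[0] for n in ns])
```

```text
{'top': array([289.008     , 158.87428571]), 'side': array([316.57600827, 162.74663909])} {'top': array([330.83016105, 160.54172767]), 'side': array([346.47615607, 185.70881503])}
head a [0.64746164 0.08016958 0.13845479] [array([-0.10896464,  0.14855676]), array([ 0.18300014, -0.03893048])]
head b [ 0.63989472 -0.0509733   0.13913867]
['top'] [ 0.64975431  0.01306102 -3.26630724] [ 1.9 -1.8  1.1  2.  -1.2  1.6 -1.9 -1.7]
0.065 [0.64547053 0.07841123 0.13885641] [array([289.45820662, 159.6007515 ])]
0.07200000000000001 [0.64586934 0.08539986 0.13885641] [array([287.21595545, 159.52087241])]
0.058 [0.64507173 0.0714226  0.13885641] [array([291.70071039, 159.68063958])]
['side'] [ 0.65249321  0.01510011 -3.0446112 ] [ 2.8 -0.8 -0.5  3.  -2.4 -0.5 -0.1 -3.2]
0.065 [0.64795662 0.08043325 0.13885641] [array([316.80867231, 162.4899725 ])]
0.07200000000000001 [0.64832839 0.08742337 0.13885641] [array([315.24134126, 161.30480296])]
0.058 [0.64758486 0.07344313 0.13885641] [array([318.38348095, 163.68079638])]
['top', 'side'] [ 0.65090671  0.01383814 -3.16365271] [ 1.6 -2.2  1.   1.6 -1.4  1.3 -2.1 -2.   2.8 -0.2 -0.7  3.5 -2.5 -0.1
 -0.  -2.8]
0.065 [0.64650587 0.07918057 0.13885641] [array([289.20901689, 159.28278609]), array([316.78062165, 162.93455123])]
0.07200000000000001 [0.64689216 0.0861699  0.13885641] [array([286.96685405, 159.20684294]), array([315.21537731, 161.7449614 ])]
0.058 [0.64611958 0.07219123 0.13885641] [array([291.45142573, 159.35873758]), array([318.35335543, 164.12983305])]
```

>>> {"api": "arm_command", "payload": {"steps": [[[0, 0, -25], [0, 0, 0], 100], [[-20, 45, 0], [0, 0, 0], 100], [[-20, 45, 0], [0, 0, 0], 100], [[-20, 45, 0], [0, 0, 0], 100], [[-20, 45, 0], [0, 0, 0], 100], [[-20, 45, 0], [0, 0, 0], 100], [[-20, 45, 0], [0, 0, 0], 100]]}}

```text
time_s: 0.8
position: [0.4792, 0.7575, 0.2474]
eef_rot: [179.9, -0.3, 154.0]
force: [3.0, 0.4, 0.8]
gripper_width: 1.001
finger_force: 0.0
```

>>> {"api": "arm_command", "payload": {"steps": [[[-22, -45, 0], [0, 0, 0], 100], [[-22, -45, 0], [0, 0, 0], 100], [[-22, -45, 0], [0, 0, 0], 100], [[-22, -45, 0], [0, 0, 0], 100], [[-22, -45, 0], [0, 0, 0], 100], [[-22, -45, 0], [0, 0, 0], 100], [[-22, -45, 0], [0, 0, 0], 100], [[-22, -45, 0], [0, 0, 0], 100], [[-22, -45, 0], [0, 0, 0], 100], [[-22, -45, 0], [0, 0, 0], 100], [[-22, -45, 0], [0, 0, 0], 100], [[-22, -45, 0], [0, 0, 0], 100], [[-22, -45, 0], [0, 0, 0], 100], [[-22, -45, 0], [0, 0, 0], 100], [[-22, -45, 0], [0, 0, 0], 100], [[-22, -45, 0], [0, 0, 0], 100], [[-22, -45, 0], [0, 0, 0], 100], [[-22, -45, 0], [0, 0, 0], 100], [[-22, -45, 0], [0, 0, 0], 100]]}}

```text
time_s: 2.7
position: [0.479, -0.17, 0.2452]
eef_rot: [179.7, -0.3, 153.9]
force: [2.1, 0.3, -0.4]
gripper_width: 1.0
finger_force: 0.0
```

>>> {"api": "arm_command", "payload": {"steps": [[[0, 0, 0], [0, 0, 8.5], 100], [[0, 0, 0], [0, 0, 8.5], 100], [[0, 0, 0], [0, 0, 8.5], 100], [[0, 0, 0], [0, 0, 8.5], 100], [[0, 0, 0], [0, 0, 8.5], 100], [[0, 0, 0], [0, 0, 8.5], 100], [[0, 0, 0], [0, 0, 8.5], 100], [[0, 0, 0], [0, 0, 8.5], 100], [[0, 0, 0], [0, 0, 8.5], 100], [[0, 0, 0], [0, 0, 8.5], 100], [[0, 0, 0], [0, 0, 8.5], 100], [[0, 0, 0], [0, 0, 8.5], 100], [[0, 0, 0], [0, 0, 8.5], 100], [[0, 0, 0], [0, 0, 8.5], 100], [[0, 0, 0], [0, 0, 8.5], 100], [[0, 0, 0], [0, 0, 8.5], 100], [[0, 0, 0], [0, 0, 8.5], 100], [[0, 0, 0], [0, 0, 8.5], 100], [[0, 0, 0], [0, 0, 8.5], 100], [[0, 0, 0], [0, 0, 5], 100]]}}

```text
time_s: 4.7
position: [0.4794, -0.168, 0.2449]
eef_rot: [-179.7, 0.3, -12.9]
force: [-0.1, 0.7, 0.3]
gripper_width: 1.001
finger_force: 0.0
```

>>> {"api": "arm_command", "payload": {"steps": [[[32, 43, 0], [0, 0, -0.5], 100], [[32, 43, 0], [0, 0, 0], 100], [[0, 0, 45], [0, 0, 0], 100], [[0, 0, 45], [0, 0, 0], 100], [[0, 0, 45], [0, 0, 0], 100], [[0, 0, 40], [0, 0, 0], 100], [[0, 0, 30], [0, 0, 0], 100], [[0, 0, 20], [0, 0, 0], 100], [[0, 0, 0], [0, 0, 0], 100], [[0, 0, 0], [0, 0, 0], 100]]}}

```text
time_s: 5.7
position: [0.5201, -0.2581, 0.0198]
eef_rot: [-179.7, 0.3, -12.1]
force: [0.0, -0.9, 0.9]
gripper_width: 1.0
finger_force: 0.0
```

Run:
```python
from h import *
s=capture("side")[...,::-1];cv2.imwrite("pics/s1.png",s)
cv2.imwrite("pics/s1c.png",cv2.resize(s[230:330,310:440],None,fx=6,fy=6,interpolation=cv2.INTER_CUBIC));o=get_obs();print(o["position"],o["eef_rot"],o["force"])
```

```text
[ 0.52074811 -0.25829306  0.02054329] [-1.79710068e+02  1.60761814e-01 -1.20852255e+01] [-0.51697402  0.16925745  0.72270187]
```

View pics/s1c.png

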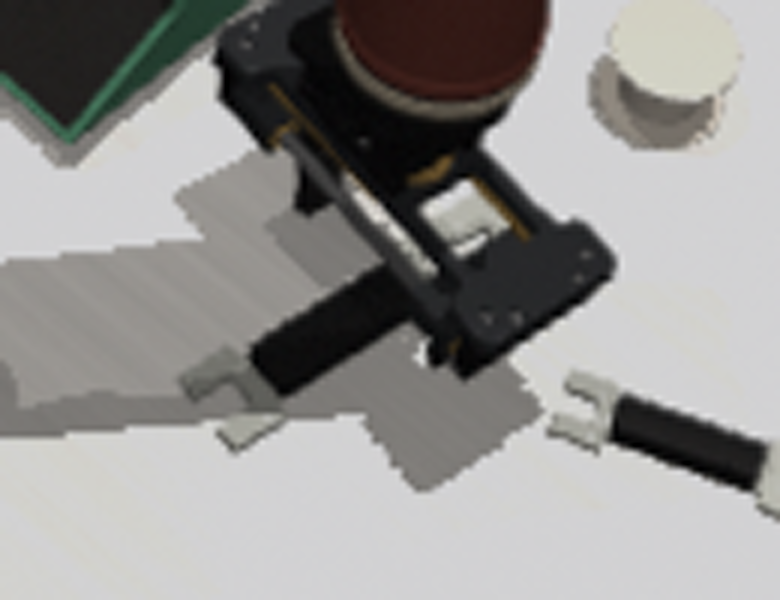

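The open fingers straddle the grip, which runs around crop (330,330), and everything else is clear. Next I'll correct the small offset, lower and grip.

>>> {"api": "arm_command", "payload": {"grip_force": 45, "steps": [[[3.5, 7.5, 8], [0, 0, 0], 100], [[0, 0, 8], [0, 0, 0], 100], [[0, 0, 0], [0, 0, 0], 100], [[0, 0, 0], [0, 0, 0], 20], [[0, 0, 0], [0, 0, 0], 10], [[0, 0, 0], [0, 0, 0], 10], [[0, 0, 0], [0, 0, 0], 10], [[0, 0, 0], [0, 0, 0], 10], [[0, 0, 0], [0, 0, 0], 10], [[0, 0, 0], [0, 0, 0], 10]]}}

```text
time_s: 6.75
position: [0.522, -0.2658, 0.0034]
eef_rot: [-179.7, 0.2, -12.1]
force: [-0.1, 0.1, 0.3]
gripper_width: 0.448
finger_force: 0.0
```

>>> {"api": "arm_command", "payload": {"steps": [[[0, 0, -10], [0, 0, 0], 10], [[0, 0, -40], [0, 0, 0], 10], [[0, 0, -45], [0, 0, 0], 10], [[0, 0, -45], [0, 0, 0], 10], [[0, 0, -45], [0, 0, 0], 10], [[0, 0, -45], [0, 0, 0], 10], [[0, 0, 0], [0, 0, 0], 10]]}}

```text
time_s: 7.45
position: [0.5248, -0.2693, 0.2403]
eef_rot: [-179.7, -0.3, -12.1]
force: [0.6, -1.2, -0.7]
gripper_width: 0.101
finger_force: 0.0
```

The fingers were still closing when I lifted, so the grip was missed. I'll reopen and look.

>>> {"api": "arm_command", "payload": {"steps": [[[0, 0, 0], [0, 0, 0], 100], [[0, 0, 0], [0, 0, 0], 100], [[0, 0, 0], [0, 0, 0], 100], [[0, 0, 0], [0, 0, 0], 100], [[0, 0, 0], [0, 0, 0], 100], [[0, 0, 0], [0, 0, 0], 100], [[0, 0, 0], [0, 0, 0], 100], [[0, 0, 0], [0, 0, 0], 100], [[0, 0, 0], [0, 0, 0], 100], [[0, 0, 0], [0, 0, 0], 100]]}}

```text
time_s: 8.45
position: [0.5227, -0.2672, 0.2334]
eef_rot: [-179.7, 0.2, -12.1]
force: [0.2, -0.1, -0.9]
gripper_width: 0.928
finger_force: 0.0
```

Run:
```python
from h import *
s=capture("side")[...,::-1].copy();cv2.imwrite("pics/s2.png",s)
cv2.imwrite("pics/s2c.png",cv2.resize(s[200:330,310:460],None,fx=4,fy=4,interpolation=cv2.INTER_CUBIC))
print(get_obs()["gripper_width"],get_obs()["position"])
C=np.array([[x,y,z] for x in(-.058,.030) for y in(-.013,.013) for z in(.004,.02)])
r=boxfit({"side":s},{"side":(345,262,60,38)},C,[.505,-.2623,-.21]);print(r.x*[1,1,10*57.3],r.fun)
```

```text
0.959483442995752 [ 0.52266977 -0.26723981  0.23345566]
[  0.50220823  -0.26258157 -12.60595825] 64.49595419355637
```

View pics/s2c.png

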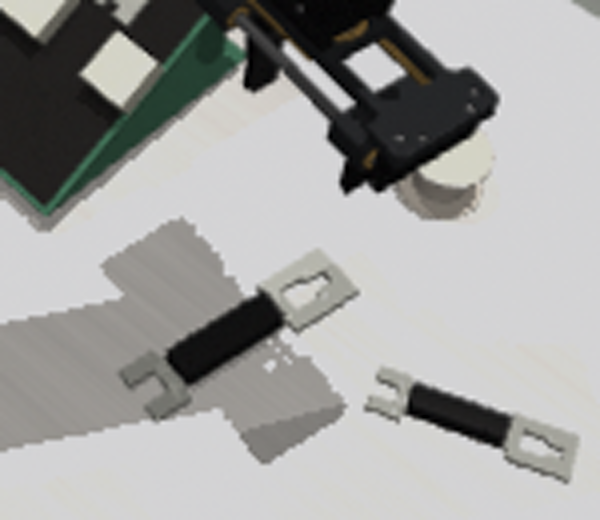

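The spanner is unmoved, with its grip at crop (225,335). I'll repeat with longer closing.

>>> {"api": "arm_command", "payload": {"grip_force": 45, "steps": [[[0, 0, 45], [0, 0, 0], 100], [[0, 0, 45], [0, 0, 0], 80], [[0, 0, 45], [0, 0, 0], 70], [[0, 0, 40], [0, 0, 0], 60], [[0, 0, 30], [0, 0, 0], 55], [[0, 0, 15], [0, 0, 0], 50], [[0, 0, 9], [0, 0, 0], 50], [[0, 0, 0], [0, 0, 0], 50], [[0, 0, 0], [0, 0, 0], 10], [[0, 0, 0], [0, 0, 0], 10], [[0, 0, 0], [0, 0, 0], 10], [[0, 0, 0], [0, 0, 0], 10], [[0, 0, 0], [0, 0, 0], 10], [[0, 0, 0], [0, 0, 0], 10], [[0, 0, 0], [0, 0, 0], 10], [[0, 0, 0], [0, 0, 0], 10], [[0, 0, 0], [0, 0, 0], 10]]}}

```text
time_s: 10.2
position: [0.5228, -0.2659, 0.0055]
eef_rot: [-179.7, 0.1, -12.1]
force: [-0.2, 2.4, 7.4]
gripper_width: 0.296
finger_force: 45.0
```

>>> {"api": "arm_command", "payload": {"steps": [[[0, 0, -10], [0, 0, 0], 10], [[0, 0, -30], [0, 0, 0], 10], [[0, 0, -45], [0, 0, 0], 10], [[0, 0, -45], [0, 0, 0], 10], [[0, 0, -45], [0, 0, -4.5], 10], [[0, 0, -45], [0, 0, -4.5], 10], [[0, 0, -45], [0, 0, 0], 10], [[2, -35, 0], [0, 0, 0], 10], [[2, -35, 0], [0, 0, 0], 10], [[2, -35, 0], [0, 0, 0], 10], [[2, -35, 0], [0, 0, 0], 10], [[2, -35, 0], [0, 0, 0], 10], [[2, -35, 0], [0, 0, 0], 10], [[2, -35, 0], [0, 0, 0], 10], [[2, -35, 0], [0, 0, 0], 10], [[2, -35, 0], [0, 0, 0], 10], [[2, -35, 0], [0, 0, 0], 10], [[0, 0, 0], [0, 0, 0], 10]]}}

```text
time_s: 12.0
position: [0.5608, 0.0872, 0.271]
eef_rot: [-179.6, 0.2, -2.6]
force: [0.6, -0.2, -2.9]
gripper_width: 0.297
finger_force: 45.0
```

>>> {"api": "arm_command", "payload": {"steps": [[[0, 0, 0], [0, 6, 0], 10], [[0, 0, 0], [0, 6, 0], 10], [[0, 0, 0], [0, 6, 0], 10], [[0, 0, 0], [0, 6, 0], 10], [[0, 0, 0], [0, 6, 0], 10], [[0, 0, 0], [0, 0, 0], 10], [[0, 0, 0], [0, 0, 0], 10]]}}

```text
time_s: 12.7
position: [0.5609, 0.0803, 0.2715]
eef_rot: [-179.6, -29.7, -3.3]
force: [-0.5, -0.2, -2.9]
gripper_width: 0.294
finger_force: 45.0
```

>>> {"api": "arm_command", "payload": {"steps": [[[-13, -2.5, 30], [0, 0, 0], 10], [[-13, -2.5, 35], [0, 0, 0], 10], [[0, 0, 30], [0, 0, 0], 10], [[0, 0, 20], [0, -0.3, 0], 10], [[0, 0, 0], [0, 0, 0], 10], [[0, 0, 0], [0, 0, 0], 10]]}}

```text
time_s: 13.3
position: [0.5973, 0.0842, 0.1593]
eef_rot: [-179.7, -29.5, -3.3]
force: [0.0, 1.5, -3.1]
gripper_width: 0.289
finger_force: 45.0
```

Run:
```python
from h import *
m=np.zeros((600,800,3),np.uint8)
for i,n in enumerate(("top","side")):
    s=capture(n)[...,::-1];cv2.imwrite(f"pics/{n}3.png",s)
    x,y=[(262,125),(260,120)][i];c=cv2.resize(s[y:y+100,x:x+66],None,fx=6,fy=6,interpolation=cv2.INTER_CUBIC);m[:600,400*i:400*i+396]=cv2.convertScaleAbs(c,alpha=1.5)
cv2.imwrite("pics/m3.png",m);o=get_obs();print(o["position"],o["eef_rot"],o["force"])
```

```text
[0.59719778 0.08486934 0.16018476] [-179.58771518  -29.58825618   -3.30349323] [ 0.46496641 -0.52841144 -2.73011413]
```

View pics/m3.png

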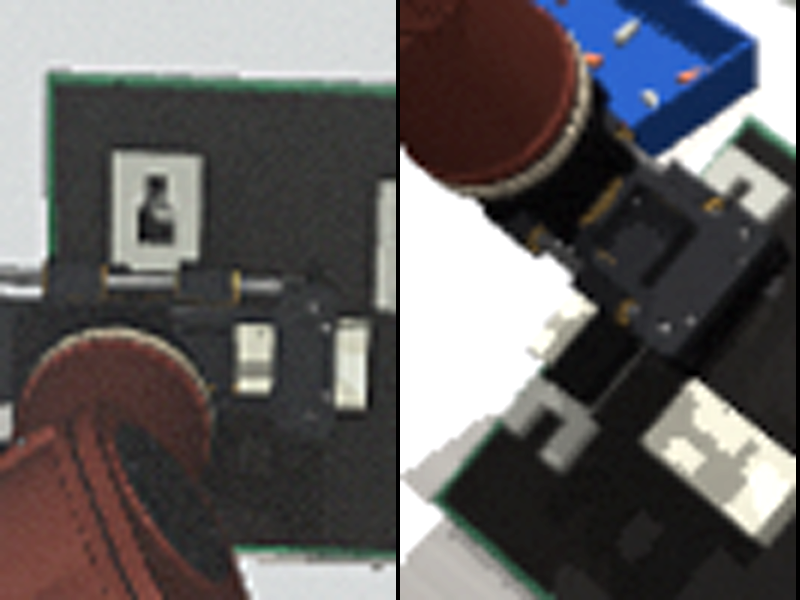

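```bash
cat > k.py <<'E'
from h import *
from scipy.optimize import minimize
KH=np.array([[43,-9.5],[62,-9.5],[66.5,-5],[80,-5],[80,5],[66.5,5],[62,9.5],[43,9.5]])/1e3
PL=np.array([[33,-22],[90,-22],[90,22],[33,22]])/1e3
def fit(n,img,roi,T,x0=(0,0,0),keep=None,z0=-.0055):
    # T: TCP pose (R,p); spanner axes: x=tool x, y=-tool y, z=-tool z ; origin in tool at (-18.1,0,5.5)mm + d
    x,y,w,h=roi;g=cv2.cvtColor(img,cv2.COLOR_BGR2GRAY)[y:y+h,x:x+w].astype(float)
    obs=np.clip((g-55)/(105-55),0,1)
    S=T[0]*R.from_euler('x',180,degrees=True)
    def model(d):
        m=np.zeros((h*8,w*8),np.uint8);Q=S*R.from_euler('z',d[2])
        W=lambda P,z:np.round(((proj(n,T[1]+S.apply(np.c_[P-[.0181,0]+d[:2],np.full(len(P),z+z0)]))-[x,y]+.5)*8-.5)*16).astype(np.int32)
        cv2.fillConvexPoly(m,cv2.convexHull(np.vstack([W(PL,0),W(PL,.008)])),255,shift=4)
        a=np.zeros_like(m);b=a.copy();cv2.fillPoly(a,[W(KH,0)],255,shift=4);cv2.fillPoly(b,[W(KH,.008)],255,shift=4)
        m[b>0]=0
        return cv2.resize(m,(w,h),interpolation=cv2.INTER_AREA)/255.
    k=np.ones((h,w)) if keep is None else keep
    f=lambda d:(k*(model(d*[1,1,10])-obs)**2).sum()
    x0=np.array(x0)/[1,1,10]
    r=minimize(f,x0,method='Nelder-Mead',options=dict(initial_simplex=[x0+e for e in np.vstack([np.zeros(3),np.eye(3)*.004])],xatol=1e-5,fatol=1e-4))
    return r.x*[1,1,10],r.fun,model(r.x*[1,1,10]),obs
def pose():
    o=get_obs();return R.from_euler('xyz',o["eef_rot"],degrees=True),np.array(o["position"])
E
python3 - <<'E'
from k import *
T=pose();im=cv2.imread("pics/top3.png")
d,f,m,ob=fit("top",im,(275,143,28,23),T);print("top d mm,deg",d[:2]*1e3,np.degrees(d[2]),f)
S=T[0]*R.from_euler('x',180,degrees=True)*R.from_euler('z',d[2])
hole=T[1]+S.apply(np.array([.0354,0,-.0055])+[d[0],d[1],0])
print("hole",hole,"axes x",S.apply([1,0,0]))
# peg as seen by top: ray through head at board-normal height 16; compare on line of approach
for src,p in(("tri",tri({"top":(289.0,158.87),"side":(316.58,162.75)})),("top@z.1385",onz("top",(289.0,158.87),.1385))):
    e=S.inv().apply(p-hole);print(src,p,"head rel. to hole in spanner axes mm",e*1e3)
E
```

```text
top d mm,deg [-0.98624622 -1.34091359] 1.536290912981197 7.592143790849672
hole [0.6297854  0.08260952 0.17240339] axes x [ 0.86928888 -0.02332201  0.49375391]
tri [0.64749682 0.08019451 0.13839515] head rel. to hole in spanner axes mm [ -1.33903489  -1.6311484  -38.36187456]
top@z.1385 [0.64793404 0.07984788 0.1385    ] head rel. to hole in spanner axes mm [ -0.89911424  -1.9648775  -38.49377483]
```

>>> {"api": "arm_command", "payload": {"steps": [[[-1, 1.3, 0], [0, 0.4, 1], 10], [[0, 0, 15], [0, 0, 0], 10], [[0, 0, 10], [0, 0, 0], 10], [[0, 0, 5], [0, 0, 0], 10], [[0, 0, 2], [0, 0, 0], 10], [[0, 0, 0], [0, 0, 0], 10], [[0, 0, 0], [0, 0, 0], 10], [[0, 0, 0], [0, 0, 0], 10]]}}

```text
time_s: 14.2
position: [0.6115, 0.0829, 0.1309]
eef_rot: [-179.0, -29.9, -4.4]
force: [0.9, -1.7, -3.6]
gripper_width: 0.294
finger_force: 45.0
```

```bash
cat > chk.py <<'E'
from k import *
import sys
im=capture("top")[...,::-1].copy();cv2.imwrite(f"pics/top{sys.argv[1]}.png",im);T=pose()
d,f,m,ob=fit("top",im,(275,143,28,23),T);print("d",d[:2]*1e3,np.degrees(d[2]),f)
S=T[0]*R.from_euler('x',180,degrees=True)*R.from_euler('z',d[2])
hole=T[1]+S.apply(np.array([.0354,0,-.0055])+[d[0],d[1],0])
p=onz("top",(289.0,158.87),.1385);print("hole",hole,"rpy",T[0].as_euler('xyz',degrees=True),"force",get_obs()["force"])
print("head rel hole mm",S.inv().apply(p-hole)*1e3)
cv2.imwrite(f"pics/c{sys.argv[1]}.png",cv2.convertScaleAbs(cv2.resize(im[140:172,272:306],None,fx=12,fy=12,interpolation=cv2.INTER_CUBIC),alpha=1.6))
E
python3 chk.py 4
```

```text
d [-0.34902007 -0.63262744] 1.847144495566854 20.982483198769703
hole [0.64453736 0.08098001 0.14363153] rpy [-179.01302133  -29.93592033   -4.43354843] force [ 0.21770779 -0.76765676 -2.3885716 ]
head rel hole mm [ 0.41816285 -0.98649052 -6.1647131 ]
```

View pics/c4.png

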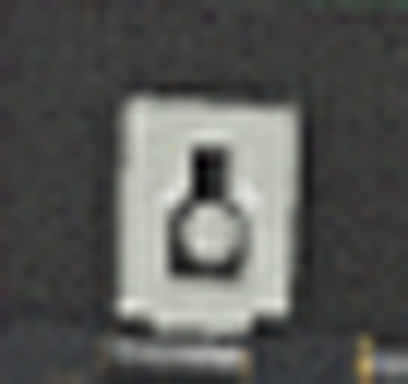

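The head (crop 210,232) shows inside the window, which spans roughly columns 170–245 and rows 200–278. A small nudge, then lower.

>>> {"api": "arm_command", "payload": {"steps": [[[-1, 0.7, 0], [0, 0, 0], 10], [[0, 0, 2], [0, 0, 0], 10], [[0, 0, 2], [0, 0, 0], 10], [[0, 0, 2], [0, 0, 0], 10], [[0, 0, 2], [0, 0, 0], 10], [[0, 0, 0], [0, 0, 0], 10], [[0, 0, 0], [0, 0, 0], 10]]}}

```text
time_s: 14.95
position: [0.6145, 0.082, 0.123]
eef_rot: [-179.1, -29.9, -4.4]
force: [0.5, 0.6, -4.0]
gripper_width: 0.293
finger_force: 45.0
```

>>> {"api": "arm_command", "payload": {"steps": [[[0, 0, 2], [0, 0, 0], 10], [[0, 0, 2], [0, 0, 0], 10], [[0, 0, 2], [0, 0, 0], 10], [[0, 0, 2], [0, 0, 0], 10], [[0, 0, 2], [0, 0, 0], 10], [[0, 0, 0], [0, 0, 0], 10], [[0, 0, 0], [0, 0, 0], 10]]}}

```text
time_s: 15.65
position: [0.6194, 0.0818, 0.1143]
eef_rot: [-179.1, -29.9, -4.4]
force: [0.1, -0.2, -3.0]
gripper_width: 0.293
finger_force: 45.0
```

```bash
python3 chk.py 5
```

```text
d [-0.16188755 -0.65133727] 0.7296314986159013 23.14156708958093
hole [0.65265927 0.07911128 0.12722778] rpy [-179.04244955  -29.91361625   -4.42529961] force [-0.73837185 -0.66028091 -2.51671491]
head rel hole mm [ 1.49577567  0.55377494 12.14040117]
```

View pics/c5.png

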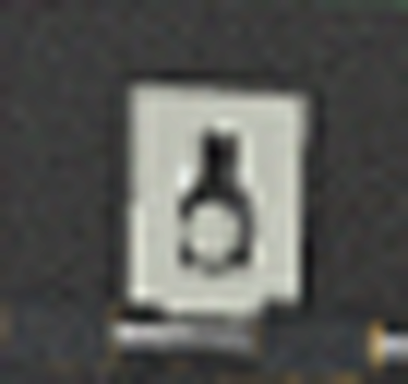

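The head is inside the window at crop (210,230), and the plate is below head level. I'll continue to the board face.

>>> {"api": "arm_command", "payload": {"steps": [[[0, 0, 1.5], [0, 0, 0], 10], [[0, 0, 1], [0, 0, 0], 10], [[0, 0, 0.5], [0, 0, 0], 10], [[0, 0, 0], [0, 0, 0], 10], [[0, 0, 0], [0, 0, 0], 10]]}}

```text
time_s: 16.2
position: [0.6207, 0.0819, 0.1127]
eef_rot: [-179.0, -29.9, -4.5]
force: [-19.1, -1.0, 18.3]
gripper_width: 0.288
finger_force: 45.0
```

>>> {"api": "arm_command", "payload": {"steps": [[[0, 0, -0.7], [0, 0, 0], 10], [[-2, 0, 0], [0, 0, 0], 10], [[-2, 0, 0], [0, 0, 0], 10], [[-2, 0, 0], [0, 0, 0], 10], [[-2, 0, 0], [0, 0, 0], 10], [[0, 0, 0], [0, 0, 0], 10], [[0, 0, 0], [0, 0, 0], 10]]}}

```text
time_s: 16.9
position: [0.6141, 0.0826, 0.109]
eef_rot: [-179.0, -30.0, -4.4]
force: [-1.0, 0.4, 6.0]
gripper_width: 0.294
finger_force: 45.0
```

```bash
python3 chk.py 6
```

```text
d [ 0.14351029 -0.85206711] 0.054419588939469646 20.271311495578622
hole [0.64750245 0.07928807 0.12191745] rpy [-179.00693605  -29.96456777   -4.42093072] force [-0.94950868  0.29797275  5.68874228]
head rel hole mm [ 8.61858717  0.82877472 14.16028527]
```

>>> {"api": "arm_command", "payload": {"steps": [[[0, 0, 0], [0, 0, 0], 55], [[0, 0, 0], [0, 0, 0], 55], [[0, 0, 0], [0, 0, 0], 55], [[0, 0, 0], [0, 0, 0], 55], [[0, 0, 0], [0, 0, 0], 55], [[0, 0, -10], [0, 0, 0], 55], [[0, 0, -20], [0, 0, 0], 40], [[0, 0, -20], [0, 0, 0], 20], [[0, 0, -10], [0, 0, 0], 0], [[0, 0, 0], [0, 0, 0], 0]]}}

```text
time_s: 17.95
position: [0.5841, 0.0842, 0.1622]
eef_rot: [-178.9, -30.0, -4.5]
force: [-0.5, 0.5, -0.5]
gripper_width: 0.27
finger_force: 0.0
```

Run:
```python
from h import *
m=np.zeros((600,800,3),np.uint8)
for i,n in enumerate(("top","side")):
    s=capture(n)[...,::-1];cv2.imwrite(f"pics/{n}7.png",s)
    x,y=[(262,125),(260,120)][i];c=cv2.resize(s[y:y+100,x:x+66],None,fx=6,fy=6,interpolation=cv2.INTER_CUBIC);m[:600,400*i:400*i+396]=cv2.convertScaleAbs(c,alpha=1.5)
cv2.imwrite("pics/m7.png",m);o=get_obs();print(o["position"],o["eef_rot"],o["force"],o["gripper_width"])
```

```text
[0.58377668 0.08373556 0.16037451] [-179.00107307  -29.92449073   -4.43265215] [-0.96386255  0.03623531 -1.14382265] 0.17719688237928113
```

View pics/m7.png

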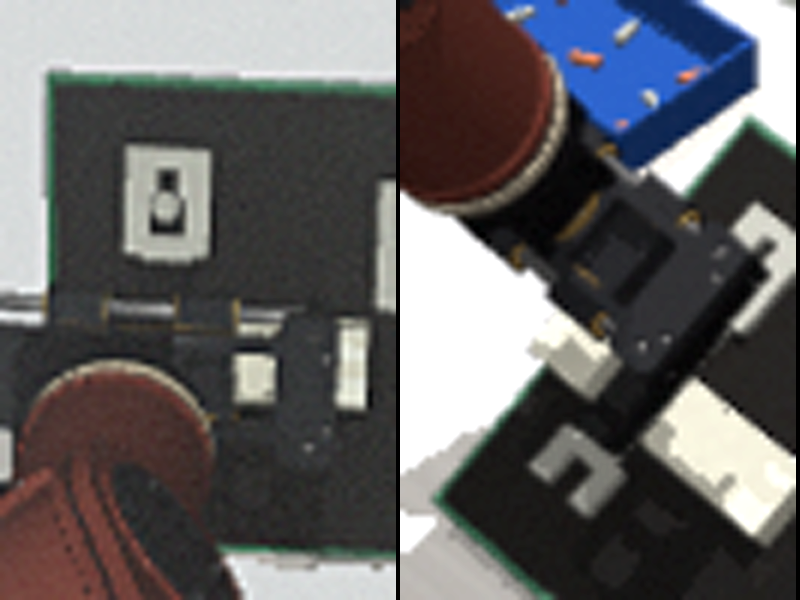

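The spanner lies on the board with the peg head at the top of the window and its grip in the gap. The jaw is below the rail. Next I'll move the shut fingers above its top end.

>>> {"api": "arm_command", "payload": {"steps": [[[0, 0, 0], [0, 0, -1.1], 0], [[32, 0, 0], [0, 0, 0], 0], [[32, 0, 0], [0, 0, 0], 0], [[31, 0, 0], [0, 0, 0], 0], [[0, 0, 20], [0, 0, 0], 0], [[0, 0, 15], [0, 0, 0], 0], [[0, 0, 0], [0, 0, 0], 0], [[0, 0, 0], [0, 0, 0], 0]]}}

```text
time_s: 18.85
position: [0.6831, 0.0779, 0.1766]
eef_rot: [-179.8, -29.8, -3.1]
force: [-0.6, -0.4, 0.1]
gripper_width: 0.006
finger_force: 0.0
```

Run:
```python
from k import *
o=get_obs();T=pose();P0=np.array([.6141,.0826,.109]);print(o["position"],o["eef_rot"],o["force"],o["gripper_width"],"in tool axes from P0",T[0].inv().apply(T[1]-P0)*1e3)
```

```text
[0.68309118 0.07788586 0.17662983] [-179.7900154   -29.84667639   -3.09884039] [-0.55057404 -0.39433552  0.11237211] 0.0061339796173285124 in tool axes from P0 [ 93.6318145    0.88881419 -24.25065094]
```

>>> {"api": "arm_command", "payload": {"steps": [[[0, 0, 12], [0, 0, 0], 0], [[0, 0, 9], [0, 0, 0], 0], [[0, 0, 4], [0, 0, 0], 0], [[0, 0, 0], [0, 0, 0], 0], [[-3, 0, 0], [0, 0, 0], 0], [[-3, 0, 0], [0, 0, 0], 0], [[-3, 0, 0], [0, 0, 0], 0], [[-2, 0, 0], [0, 0, 0], 0], [[-2, 0, 0], [0, 0, 0], 0], [[-2, 0, 0], [0, 0, 0], 0], [[0, 0, 0], [0, 0, 0], 0]]}}

```text
time_s: 19.95
position: [0.6828, 0.0786, 0.1484]
eef_rot: [-179.7, -29.9, -3.1]
force: [0.4, -0.5, 0.5]
gripper_width: 0.007
finger_force: 0.0
```

>>> {"api": "arm_command", "payload": {"steps": [[[-2, 0, 0], [0, 0, 0], 0], [[-2, 0, 0], [0, 0, 0], 0], [[-2, 0, 0], [0, 0, 0], 0], [[-2, 0, 0], [0, 0, 0], 0], [[-1, 0, 0], [0, 0, 0], 0], [[0, 0, 0], [0, 0, 0], 0]]}}

```text
time_s: 20.55
position: [0.675, 0.079, 0.1438]
eef_rot: [-179.7, -29.9, -3.1]
force: [1.0, 0.4, 1.1]
gripper_width: 0.002
finger_force: 0.3
```

Run:
```python
from k import *
o=get_obs();T=pose();P0=np.array([.6141,.0826,.109]);print(o["position"],o["force"],"from P0",T[0].inv().apply(T[1]-P0)*1e3)
```

```text
[0.67498659 0.07899878 0.14380304] [1.02860674 0.42427003 1.11181049] from P0 [70.22297957  0.25500256  0.2561124 ]
```

>>> {"api": "arm_command", "payload": {"steps": [[[-1, 0, 0], [0, 0, 0], 0], [[-1, 0, 0], [0, 0, 0], 0], [[-1, 0, 0], [0, 0, 0], 0], [[0, 0, 0], [0, 0, 0], 0]]}}

```text
time_s: 20.95
position: [0.6724, 0.0791, 0.1422]
eef_rot: [-179.7, -29.9, -3.1]
force: [0.4, -0.4, 0.6]
gripper_width: 0.003
finger_force: 0.4
```

>>> {"api": "arm_command", "payload": {"steps": [[[-0.7, 0, 0], [0, 0, 0], 0], [[-0.7, 0, 0], [0, 0, 0], 0], [[0, 0, 0], [0, 0, 0], 0]]}}

```text
time_s: 21.25
position: [0.6714, 0.0791, 0.1418]
eef_rot: [-179.7, -29.9, -3.2]
force: [0.8, 0.2, 1.6]
gripper_width: 0.007
finger_force: 0.8
```

>>> {"api": "arm_command", "payload": {"steps": [[[-0.8, 0, 0], [0, 0, 0], 0], [[-0.8, 0, 0], [0, 0, 0], 0], [[0, 0, 0], [0, 0, 0], 0]]}}

```text
time_s: 21.55
position: [0.6709, 0.0792, 0.1418]
eef_rot: [-179.6, -30.1, -3.2]
force: [5.8, 0.2, 0.8]
gripper_width: 0.005
finger_force: 2.7
```

Run:
```python
from k import *
m=np.zeros((600,800,3),np.uint8)
for i,n in enumerate(("top","side")):
    s=capture(n)[...,::-1];cv2.imwrite(f"pics/{n}8.png",s)
    x,y=[(262,125),(260,120)][i];c=cv2.resize(s[y:y+100,x:x+66],None,fx=6,fy=6,interpolation=cv2.INTER_CUBIC);m[:600,400*i:400*i+396]=cv2.convertScaleAbs(c,alpha=1.5)
cv2.imwrite("pics/m8.png",m);o=get_obs();T=pose();P0=np.array([.6141,.0826,.109]);print(o["position"],o["force"],"from P0",T[0].inv().apply(T[1]-P0)*1e3)
```

```text
[0.67090927 0.079207   0.14173333] [ 6.00840865 -0.80705648  0.19427455] from P0 [65.65202121  0.24832995  0.1648197 ]
```

View pics/m8.png

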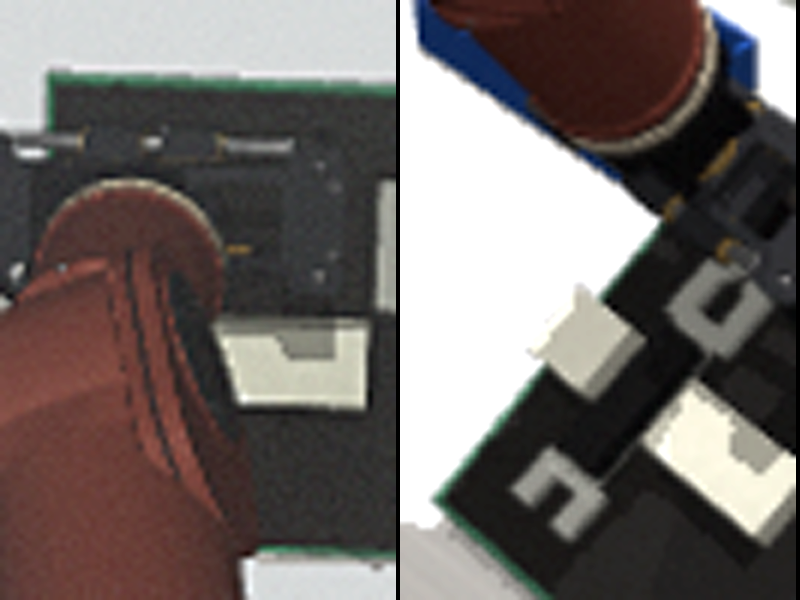

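>>> {"api": "arm_command", "payload": {"steps": [[[-0.8, 0, 0], [0, 0, 0], 0], [[-0.8, 0, 0], [0, 0, 0], 0], [[0, 0, 0], [0, 0, 0], 0], [[0, 0, 0], [0, 0, 0], 0]]}}

```text
time_s: 22.05
position: [0.6705, 0.0792, 0.1418]
eef_rot: [-179.6, -30.2, -3.2]
force: [9.2, -1.1, -0.4]
gripper_width: 0.003
finger_force: 4.4
```

>>> {"api": "arm_command", "payload": {"steps": [[[-1, 0, 0], [0, 0, 0], 0], [[-1, 0, 0], [0, 0, 0], 0], [[0, 0, 0], [0, 0, 0], 0], [[0, 0, 0], [0, 0, 0], 0]]}}

```text
time_s: 22.45
position: [0.67, 0.0793, 0.1419]
eef_rot: [-179.6, -30.3, -3.2]
force: [14.7, -1.5, -0.2]
gripper_width: 0.003
finger_force: 6.4
```

>>> {"api": "arm_command", "payload": {"steps": [[[3, 0, 0], [0, 0, 0], 0], [[6, 0, 0], [0, 0, 0], 0], [[0, 0, -20], [0, 0, 0], 0], [[0, 0, -40], [0, 0, 0], 0], [[0, 0, -45], [0, 0, 0], 0], [[-40, 0, -20], [0, 0, 0], 0], [[-45, 0, 0], [0, 0, 0], 0], [[-45, 0, 0], [0, 0, 0], 0], [[-45, 0, 0], [0, 0, 0], 0], [[0, 45, 0], [0, 0, 0], 0], [[0, 45, 0], [0, 0, 0], 0], [[0, 45, 0], [0, 0, 0], 0], [[0, 45, 0], [0, 0, 0], 0], [[0, 45, 0], [0, 0, 0], 0], [[0, 0, 0], [0, 0, 0], 0]]}}

```text
time_s: 23.95
position: [0.4535, 0.0005, 0.1616]
eef_rot: [-179.5, -28.4, -3.4]
force: [0.7, 0.1, 0.4]
gripper_width: 0.005
finger_force: 0.0
```

Run:
```python
from k import *
m=np.zeros((600,800,3),np.uint8)
for i,n in enumerate(("top","side")):
    s=capture(n)[...,::-1];cv2.imwrite(f"pics/{n}9.png",s)
    x,y=[(262,125),(260,120)][i];c=cv2.resize(s[y:y+100,x:x+66],None,fx=6,fy=6,interpolation=cv2.INTER_CUBIC);m[:600,400*i:400*i+396]=cv2.convertScaleAbs(c,alpha=1.5)
cv2.imwrite("pics/m9.png",m);o=get_obs();print(o["position"],o["force"],o["time_s"])
```

```text
[0.45387548 0.00441001 0.16196747] [-0.10957177 -0.38571924 -0.1502406 ] 24.05
```

View pics/m9.png

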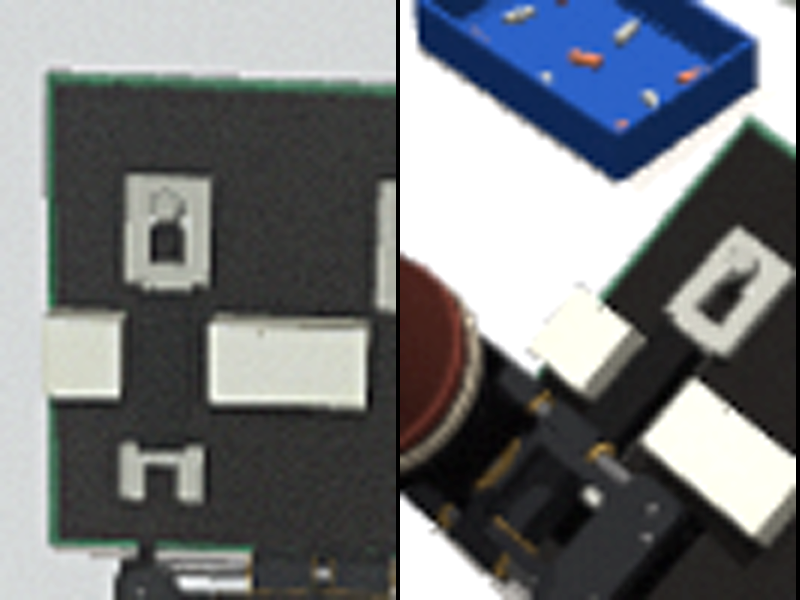

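Home: the peg head covers the slot's closed end at crop (165,203), the grip lies in the gap, and the robot is clear.

```bash
python3 -c "
from bench import *
print(finish_job())"
```

```text
the job is handed in; nothing more can be done
None
```

The spanner hangs on the empty peg with the neck pushed home in its slot (the push met a firm stop) and its grip in the rail gap; the robot didn't touch the gauge, oil bottle or spool, and I handed the job in at about 24 s.

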